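Find a lever's balance point and seat its lifting eye there

ROBOT

A 7-joint arm with a two-finger parallel gripper is mounted at the origin on a cart in front of the work surface, level with it; the furniture and walls round the work are solid. World frame = base frame: x ahead of the robot, y to its left, z up, the work surface at z = 0. Lengths are in m, angles in rad, forces in N, time in s.
With the tool pointing down it reaches from about 0.425 to 0.925 m from the base axis. Payload 6.8 kg.
Tool frame: the origin (TCP) lies at the very end of the fingers, on their centre line; the grasp point (between the pads) lies 19 mm behind it; z points along the fingers, y is the line along which they close (so a half turn about z gives the same grasp; the last joint's range is limited). The gripper opens to 85 mm and grips with 20 to 120 N. Pads are 22 mm wide; open, the fingers measure 114 mm over their backs; the gripper's body (76 mm by 85 mm) begins 54 mm behind the grasp point. The pads swing forward as they close: fully open they stand 13 mm farther back than shut.
Start: joints at [1.055, 0.477, 0.022, 1.555, -0.011, 1.109, -0.083], TCP at [0.268, -0.62, 0.231] pointing down, gripper open.
Joint ranges: [-2.96, 2.96], [-0.34, 2.1], [-1.41, 1.46], [0.24, 2.44], [-1.37, 4.51], [0.17, 1.92], [-2.96, 2.96]. Speed limits (rad/s): [2.39, 2.39, 3.14, 3.14, 3.14, 3.14, 3.14].

INTERFACE

Orientations are given as a unit quaternion [w, x, y, z].
In Python, from station import monitor, eyes, bot gives the robot as it stands.
- The arm moves only by the shell command python3 -m creep [FORCE], which reads ROWS from standard input. ROWS is one flat JSON list of numbers that holds 1 to 20 rows one after another, with no inner brackets; each row has 5 numbers: dx, dy, dz in m, then a turn about the tool's z in rad, then the opening from 0.0 (shut) to 1.0 (fully open); each row shifts and turns the commanded pose from where the row before left it, along the tool's axes as they then stand; what a row does not reach is not made up. A row lasts 1/10 s, in which the tool goes at most 0.05 m and 0.15 rad, less where a joint would pass 70% of its speed; a pose out of reach is approached as far as the arm can. The fingers move at their own pace and stop on an object; FORCE is the grip in N (left out, the last holds). Time passes only in rows, so rows that do not move let the fingers close. It prints the time, the measured TCP pose, the force, the opening and the grip force at its end. Input that does not fit is refused with a message, and nothing moves.
- monitor.get_obs(): the state, without advancing time (a new reading comes with each control period).
- eyes.read_camera(name): name is "side" or "top" or "wrist"; returns the picture (400x640x3 uint8, blue, green, red); there is no depth.
- eyes.camera_info(name): a dict with "vertical_fov" (degrees; the focal length in pixels is half the picture's height over the tangent of half this angle, whatever the lens; pixels are square), "cx", "cy" (the principal point, pixels), "view" (4x4, takes a point from world to camera coordinates); the wrist camera has in their place "hand_eye" (4x4, takes a point from camera to tool coordinates, whose origin is the TCP and whose axes are the flange's). Camera axes: x right, y up, looking along -z (the intrinsics and any distortion apply to the point x, -y, -z); pixel columns grow to the right and rows downward; lengths in m; the calibration is good to about 2 mm. A picture is of the moment at which its call begins: read the wrist's pose just before it. camera_info takes no time and is no camera call.
- bot.hand_in(): hands the job in; it is judged then, once.
The state is a dict: "t": time; "q": joint angles; "joint_vel": joint speeds; "joint_torque": joint torques, N m; "eef_pos": TCP position; "tool_rot": TCP orientation; "contact_force": force on the tool from outside, world axes, zero at the start; "torque": the same for the moment, N m; "gripper_width": opening from 0.0 (shut) to 1.0 (fully open); "grasp_force": force on a finger pad.
Only numpy, scipy, OpenCV 4.12 (cv2) and the standard library are available. Lean on these libraries where they do the work, as an engineer would, in place of code of your own. Each camera call takes 0.05 s, during which the arm holds its last target. There are 200 camera calls.

TASK

Find the balance point of the blue lever: lay it squarely across the upright edge of the wooden strip in the small green vice and shift it along until it stays balanced and level by itself. Then seat the yellow lifting-eye saddle fully down on the lever directly above the edge, and leave it all resting there, level and let go. Be gentle: do not drop or press the lever hard on the edge, and leave the other things on the bench where they are.

Things in the scene. Friction and masses are not known exactly. Their poses are not given: they have to be found in the camera images.
- lever: Blue lever of square tube, 25 x 25 mm, 280 mm long along its y axis, with a boss at +y and a fork at -y, all 25 mm high. Origin: centre of the tube's underside, z up. Boss and fork are cored, so their weight cannot be seen: the whole weighs 0.44 to 0.81 kg, and its centre of mass lies on its centre line between y = -40 and y = +60 mm. Keep its contact force on the vice and edge below 35 N.
- machine_vice: Small green machine vice, fixed; 110 mm wide over its ears (x), 177 mm long (y) with its screw and handle at -y; jaws up to z = 48 mm. It holds a pale hardwood strip upright, the fulcrum edge: 50 mm long along x, 12 mm thick along y, flat top at z = 76 mm. Origin: on the bench under the strip's middle. A lever laid squarely across has its y axis along the vice's y axis.
- lever_boss: Round steel boss welded to the lever's +y end, 42 mm across, 25 mm high, with an upright brass-bushed bore. Origin: underneath its centre, 158 mm from the lever's origin.
- lever_fork: Steel fork welded to the lever's -y end, 25 mm wide and high, 55 mm long. Origin: underside of the weld, 140 mm from the lever's origin; its tips are at y = -195 mm of the lever.
- crest (a point): Centre of the strip's flat top, 76 mm above the bench. The lever stays balanced only while its centre of mass is over this 12 mm thick top.
- saddle: Yellow lifting-eye saddle, 0.12 kg, standing on its legs: an upside-down channel 36 mm wide (x), 40 mm long (y), 28 mm wide inside, so 1.5 mm clearance on each side of the tube; legs 14 mm deep, plate top at z = 19 mm. On it stands a rounded eye plate 10 mm thick (x), 36 mm wide (y), with a 14 mm hole, top at z = 58 mm. Origin: centre underneath, at the feet. Grip the eye plate along x.
- tape_measure: Yellow tape measure, 37 x 78 x 62 mm, a bystander; origin underneath.
- jar_screws: Glass jar with yellow lid, 66 mm across, 91 mm high, a bystander; origin underneath.
- oil_can: Green oil can with spout, 72 x 141 x 206 mm, a bystander; origin underneath.
- marker: Black and white marker pen, 135 mm long, a bystander; origin underneath.
- saddle_eye (a point): Centre of the eye's hole, 40 mm above the saddle's feet. With the saddle fully seated on the lever it is 51 mm above the lever's underside.
Not all that is in view belongs to the job. There is more than one size of the saddle; the one meant has the size given above.

How it is judged:
On the way:
1. the lever alone, not touched by the robot and without the saddle on it, lies balanced, level across the edge (angle between lever's own y axis and vertical between 1.4908 and 1.6508 rad and angle between lever's own z axis and vertical below 0.1 rad and z of lever in the frame of machine_vice between 0.07 and 0.082 m and x of lever in the frame of machine_vice between -0.02 and 0.02 m and angle between the y axis of lever and the y axis of machine_vice, either way round below 0.26 rad and contact force between lever and machine_vice above 1 N and contact force between each of the arm, the fingers, saddle and lever below 0.05 N and linear speed of lever below 0.03 m/s and angular speed of lever below 0.3 rad/s), for 1 s.
At the end, for the whole second after the job is handed in: Lever balanced across the strip: level within 0.08 rad (it may rock), square within 0.26 rad, its middle line within 20 mm of the strip's. Saddle seated astride it (eye 48 to 54 mm above its underside, in line within 0.15 rad), eye within 8 mm of the strip's middle along the lever (angle between lever's own y axis and vertical between 1.4908 and 1.6508 rad and angle between lever's own z axis and vertical below 0.1 rad and z of lever in the frame of machine_vice between 0.07 and 0.082 m and x of lever in the frame of machine_vice between -0.02 and 0.02 m and angle between the y axis of lever and the y axis of machine_vice, either way round below 0.26 rad and contact force between lever and machine_vice above 1 N and contact force between each of the arm, the fingers and lever below 0.05 N and linear speed of each of lever, saddle below 0.03 m/s and angular speed of lever below 0.3 rad/s and z of saddle_eye in the frame of lever between 0.048 and 0.054 m and x of saddle_eye in the frame of lever between -0.004 and 0.004 m and y of saddle_eye in the frame of machine_vice between -0.008 and 0.008 m and angle between the y axis of saddle and the y axis of lever, either way round below 0.15 rad and angle between saddle's own z axis and vertical below 0.12 rad and contact force between saddle and lever above 0.3 N); the robot touches nothing.
It fails at once if the lever and the vice or edge press on each other with more than 35 N (contact force between lever and machine_vice above 35 N).
It fails at once if a bystander (tape measure, jar, oil can, marker) is moved by more than 30 mm (distance of any of tape_measure, jar_screws, oil_can, marker from where it was at the start of the episode above 0.03 m).
It also fails if it takes over 61 s, if anything falls off the work surface, if the arm or the gripper's body presses on something with over 40 N, if the wrist force passes 120 N, or if a joint passes its speed limit or range.

## Working session

There is one attempt and no reset: what is moved stays moved. The work goes in short steps, Python scripts to look and compute and a shell command to move; the robot and the scene stay as the last step left them, time stands still between calls to the robot, and variables do not carry over. Pictures are saved under pics/ and viewed, at most 10 in all, crops included, and the job is handed in when it is done.

```bash
mkdir -p pics; ls
python3 - <<'E'
from station import monitor, eyes, bot
import cv2,numpy as np
np.set_printoptions(precision=4,suppress=True)
print(monitor.get_obs())
for n in ("top","side"):
    cv2.imwrite(f"pics/{n}0.png",eyes.read_camera(n))
for n in ("top","side","wrist"): print(n,eyes.camera_info(n))
E
```

```text
pics
{'t': 0.0, 'q': array([ 1.0549,  0.4778,  0.0223,  1.5564, -0.0115,  1.1093, -0.0831]), 'joint_vel': array([ 0.0007,  0.0001,  0.0003,  0.0017,  0.0002, -0.0009, -0.0003]), 'joint_torque': array([ -0.0009, -59.6465,   1.6078, -28.1203,   0.0126,   0.0092,
         0.    ]), 'eef_pos': array([ 0.2674, -0.6191,  0.2303]), 'tool_rot': array([-0.0009,  0.9793,  0.2025, -0.0003]), 'contact_force': array([-0.8467,  0.6422, -0.2229]), 'torque': array([ 0.0111,  0.0074, -0.0019]), 'grasp_force': 0.0, 'gripper_width': 0.9988744614932039}
top {'vertical_fov': 43.3089578382794, 'cx': 326.4834440780634, 'cy': 200.20762467475464, 'view': array([[ 0.0123, -0.9999, -0.0071,  0.1708],
       [ 0.9812,  0.0107,  0.1926, -0.5814],
       [-0.1925, -0.0094,  0.9812, -1.2042],
       [ 0.    ,  0.    ,  0.    ,  1.    ]])}
side {'vertical_fov': 44.609617950050165, 'cx': 321.14837926755774, 'cy': 198.79573658011375, 'view': array([[ 0.9913, -0.1302, -0.0206, -0.557 ],
       [ 0.0685,  0.3753,  0.9243, -0.1592],
       [-0.1126, -0.9177,  0.381 , -1.1061],
       [ 0.    ,  0.    ,  0.    ,  1.    ]])}
wrist {'vertical_fov': 66.56858129887527, 'cx': 322.63510059853127, 'cy': 201.1486805461371, 'hand_eye': array([[ 0.0004,  0.9646,  0.2637,  0.0654],
       [ 1.    , -0.0005,  0.0002,  0.0001],
       [ 0.0003,  0.2637, -0.9646, -0.1424],
       [ 0.    ,  0.    ,  0.    ,  1.    ]])}
```

View pics/top0.png

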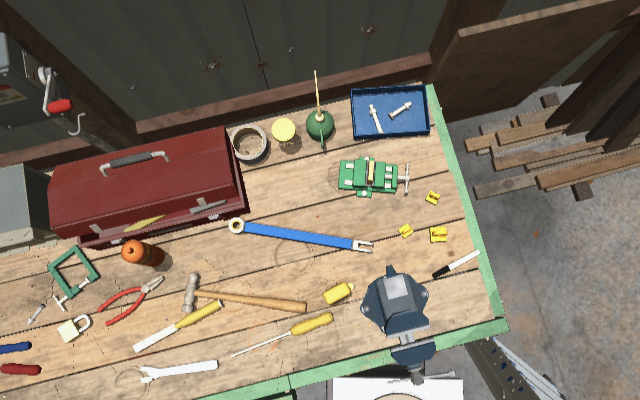

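View pics/side0.png

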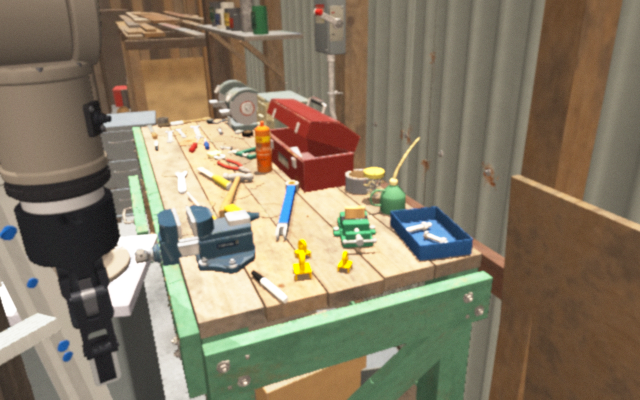

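Candidates for the saddle in top: (432,197), (405,231), (438,235). The lever's boss is at (236,226) and its fork tips at (372,246). The vice strip is at (371,172) with its handle to the right. Next I'll look closer.

```bash
cat > h.py <<'E'
from station import monitor, eyes, bot
import cv2,numpy as np
from scipy.spatial.transform import Rotation as R
np.set_printoptions(precision=4,suppress=True)
def cam(n,o=None):
    c=eyes.camera_info(n); f=200/np.tan(np.radians(c["vertical_fov"]/2))
    if n=="wrist":
        o=o or monitor.get_obs(); T=np.eye(4); T[:3,:3]=R.from_quat(np.roll(o["tool_rot"],-1)).as_matrix(); T[:3,3]=o["eef_pos"]
        M=T@c["hand_eye"]
    else: M=np.linalg.inv(c["view"])
    return M,f,c["cx"],c["cy"]
def px2w(n,u,v,z,C=None):
    M,f,cx,cy=C or cam(n); d=M[:3,:3]@np.array([(u-cx)/f,-(v-cy)/f,-1]); p=M[:3,3]
    return p+d*(z-p[2])/d[2]
def w2px(n,P,C=None):
    M,f,cx,cy=C or cam(n); p=np.linalg.inv(M)@np.append(P,1); return np.array([cx+f*p[0]/-p[2],cy-f*p[1]/-p[2]])
def crop(im,u0,v0,w,h,s):
    c=cv2.resize(im[v0:v0+h,u0:u0+w],None,fx=s,fy=s,interpolation=cv2.INTER_CUBIC)
    for i in range(0,w,10): cv2.putText(c,str(u0+i) if i%20==0 else "'",(i*s,10),0,.35,(0,0,255),1)
    for i in range(0,h,10): cv2.putText(c,str(v0+i),(0,i*s+4),0,.35,(0,0,255),1)
    return c
E
python3 - <<'E'
from h import *
t=cv2.imread("pics/top0.png")
a=crop(t,330,145,130,105,6)[:600,:780]
cv2.imwrite("pics/c1.png",a)
b=np.vstack([crop(t,220,205,160,55,5),crop(cv2.imread("pics/side0.png"),260,195,130,100,5)[:, :].copy()[:, :650] if 0 else cv2.copyMakeBorder(crop(cv2.imread("pics/side0.png"),280,195,130,65,5),0,0,0,150,0)])
cv2.imwrite("pics/c2.png",b)
E
```

```text
(no output)
```

View pics/c1.png

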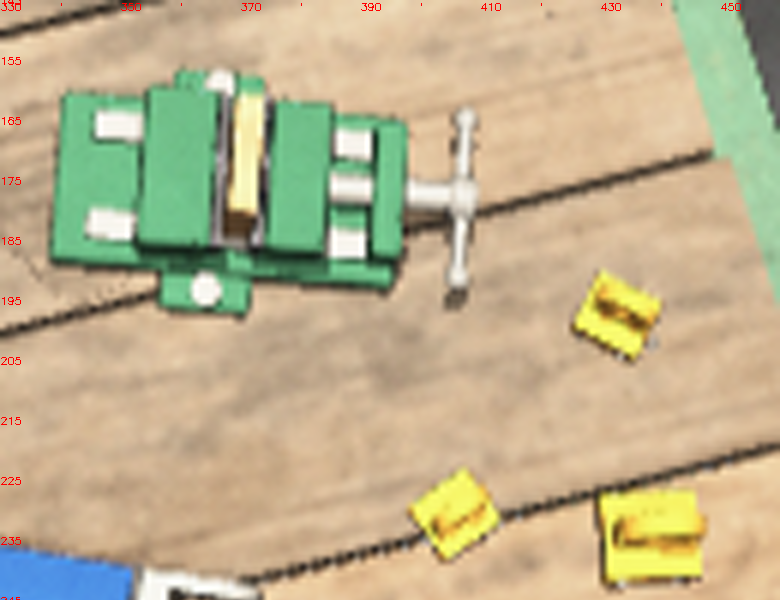

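View pics/c2.png

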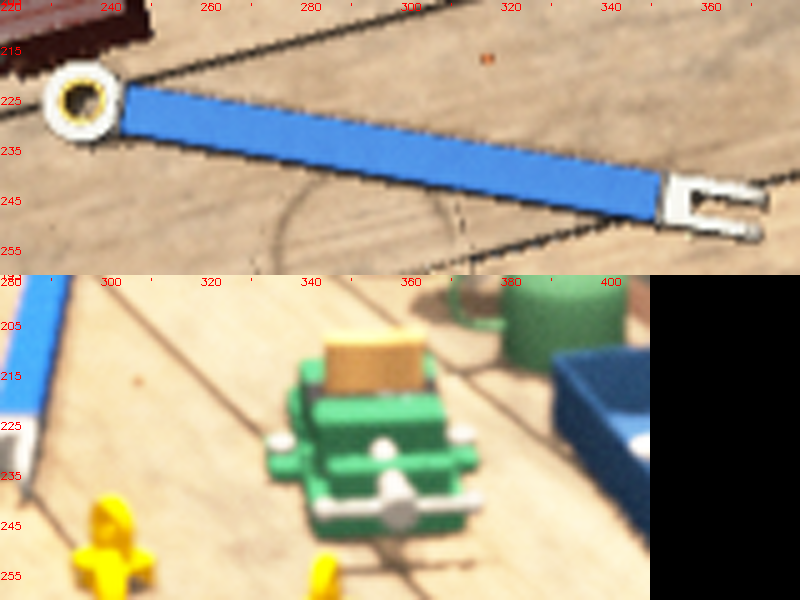

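Run:
```python
from h import *
P=lambda X,Y,z,u0,v0,s: px2w("top",u0+X/s-.5,v0+Y/s-.5,z)
pr=lambda n,L,z,*a: print(n,(Q:=np.array([P(x,y,z,*a) for x,y in L]))[:,:2].tolist() if 0 else np.array([P(x,y,z,*a)[:2] for x,y in L]).round(4).tolist())
A=(330,145,6);B=(220,205,5)
def quad(n,L,z,a):
    Q=np.array([P(x,y,z,*a)[:2] for x,y in L]); print(n,"c",Q.mean(0),"sides",np.linalg.norm(np.roll(Q,-1,0)-Q,axis=1),"ang",np.degrees(np.arctan2(*(np.roll(Q,-1,0)-Q).T[::-1])))
quad("big",[(598,490),(697,490),(705,578),(608,582)],.019,A)
quad("s2",[(603,270),(660,290),(632,358),(573,328)],.013,A)
quad("s3",[(408,510),(465,468),(500,518),(447,560)],.013,A)
quad("strip",[(245,92),(265,92),(255,210),(230,210)],.076,A)
quad("jawL",[(148,86),(220,88),(212,246),(136,244)],.048,A)
quad("jawR",[(272,98),(333,102),(328,250),(262,248)],.048,A)
quad("lever",[(124,84),(662,172),(658,222),(122,134)],.025,B)
print("boss",P(80,100,.025,*B),"tips",P(766,200,.025,*B),P(760,235,.025,*B), "screw handle",P(465,195,.03,*A))
```

```text
big c [ 0.5033 -0.1073] sides [0.042  0.0376 0.041  0.0393] ang [ -89.3545 -176.7505   93.0261    4.6152]
s2 c [ 0.6011 -0.0964] sides [0.0259 0.0328 0.0282 0.0292] ang [-109.4161  156.682    62.7415  -27.8721]
s3 c [ 0.5121 -0.0249] sides [0.0307 0.0258 0.0293 0.0268] ang [ -53.2599 -145.8372  128.5709   37.4156]
strip c [0.6546 0.0673] sides [0.0083 0.0508 0.0103 0.0511] ang [-89.4108 175.0023  90.6062  -7.2372]
jawL c [0.6551 0.0947] sides [0.0307 0.0693 0.0321 0.0694] ang [-91.0608 177.0401  89.0649  -4.0914]
jawR c [0.6519 0.0439] sides [0.026  0.0648 0.0279 0.0658] ang [-93.2995 177.5567  88.8308  -4.0326]
lever c [0.4949 0.25  ] sides [0.2777 0.0254 0.2756 0.0257] ang [-98.6861 175.5966  81.3234   0.237 ]
boss [0.5201 0.4088 0.025 ] tips [0.4731 0.0598 0.025 ] [0.4554 0.0629 0.025 ] screw handle [ 0.648  -0.0292  0.03  ]
```

Chosen: the saddle at (438,235), about 41 x 38 mm. The two lookalikes at (432,197) and (405,231) are only about 28 mm. The lever's axis is at 81° and the vice's y axis at about 87°. I'll move via the saddle area.

```bash
echo '[0.035, -0.0275, 0, 0, 1, 0.035, -0.0275, 0, 0, 1, 0.035, -0.0275, 0, 0, 1, 0.035, -0.0275, 0, 0, 1, 0.035, -0.0275, 0, 0, 1, 0.035, -0.0275, 0, 0, 1, 0.035, -0.0275, 0, 0, 1, 0.035, -0.0275, 0, 0, 1, 0.035, -0.0275, 0, 0, 1, 0.035, -0.0275, 0, 0, 1, 0.035, -0.0275, 0, 0, 1, 0.035, -0.0275, 0, 0, 1, 0, 0, 0, -0.144, 1, 0, 0, 0, -0.144, 1, 0, 0, 0, -0.144, 1, 0, 0, 0, -0.144, 1, 0, 0, 0, -0.144, 1, 0, 0, 0, -0.144, 1, 0, 0, 0, -0.144, 1, 0, 0, 0, 0, 1]' | python3 -m creep
python3 - <<'E'
from h import *
o=monitor.get_obs();im=eyes.read_camera("wrist");cv2.imwrite("pics/w1.png",im)
np.save("o1.npy",o,allow_pickle=True)
M=R.from_quat(np.roll(o["tool_rot"],-1)).as_matrix();print(o["q"],M,o["eef_pos"])
t=np.array([.4965,.26,.1]);print("to lever",M.T@(t-o["eef_pos"]))
print("can low",px2w("top",323,150,.05),px2w("top",323,150,.1))
E
```

```text
t: 2.1
eef_pos: [0.5221, -0.1502, 0.2309]
tool_rot: [-0.0, 0.759, 0.651, -0.0]
contact_force: [-0.0, 0.1, -0.1]
gripper_width: 1.003
grasp_force: 0.0
[ 0.4858  0.2892 -0.3857  1.8506  0.1255  1.0263 -0.1046] [[ 0.1532  0.9882 -0.0008]
 [ 0.9882 -0.1532  0.0003]
 [ 0.0002 -0.0009 -1.    ]] [ 0.5221 -0.1502  0.2309]
to lever [ 0.4014 -0.088   0.1311]
can low [0.7121 0.1881 0.05  ] [0.697  0.1872 0.1   ]
```

View pics/w1.png

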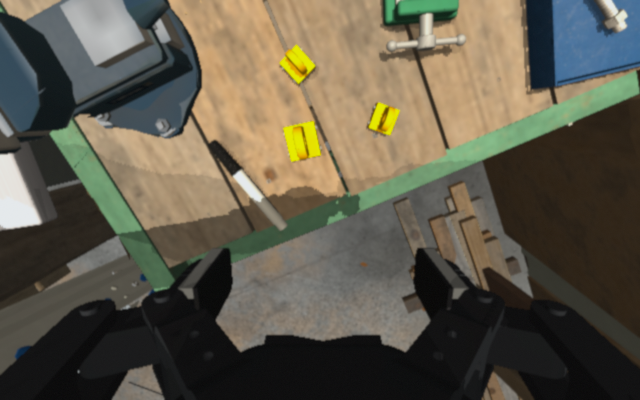

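The wrist view shows the saddle at (302,142), the lookalikes at (297,64) and (383,119), and the marker at (247,185). Going to the lever.

```bash
echo '[0.04, -0.0088, 0.005, 0, 1, 0.04, -0.0088, 0.005, 0, 1, 0.04, -0.0088, 0.005, 0, 1, 0.04, -0.0088, 0.005, 0, 1, 0.04, -0.0088, 0.005, 0, 1, 0.04, -0.0088, 0.005, 0, 1, 0.04, -0.0088, 0.005, 0, 1, 0.04, -0.0088, 0.005, 0, 1, 0.04, -0.0088, 0.005, 0, 1, 0.04, -0.0088, 0.005, 0, 1, 0, 0, 0, 0, 1, 0, 0, 0, 0, 1, 0, 0, 0, 0, 1]' | python3 -m creep
python3 - <<'E'
from h import *
o=monitor.get_obs();C=cam("wrist",o);im=eyes.read_camera("wrist");cv2.imwrite("pics/w2.png",im)
h=cv2.cvtColor(im,cv2.COLOR_BGR2HSV);m=cv2.inRange(h,(100,120,80),(125,255,255))
n,l,s,c=cv2.connectedComponentsWithStats(m);k=1+s[1:,4].argmax();print(s[k],c[k])
ys,xs=np.where(l==k)
W=np.array([px2w("wrist",x,y,.025,C)[:2] for x,y in zip(xs[::20],ys[::20])]);
r=cv2.minAreaRect(W.astype(np.float32)*1000);print(r)
M=R.from_quat(np.roll(o["tool_rot"],-1)).as_matrix();print(o["eef_pos"],o["contact_force"],o["torque"],"axis ang",np.degrees(np.arctan2(M[1,0],M[0,0])))
E
```

```text
t: 3.45
eef_pos: [0.4975, 0.2571, 0.1811]
tool_rot: [0.0, 0.761, 0.649, -0.0]
contact_force: [0.1, -0.9, 0.5]
gripper_width: 1.002
grasp_force: 0.0
[ 308   42   28  269 6403] [322.1726 170.5407]
((495.0367126464844, 251.40650939941406), (273.8453674316406, 23.86128807067871), 81.52079772949219)
[0.4975 0.2571 0.1811] [ 0.0654 -0.8531  0.5176] [-0.0468 -0.0329  0.0473] axis ang 80.93002488255748
```

```bash
echo '[0.004, 0, 0.04, -0.008, 1, 0, 0, 0.04, 0, 1, 0, 0, 0.04, 0, 1, 0, 0, 0.03, 0, 1, 0, 0, 0.015, 0, 1, 0, 0, 0.009, 0, 1, 0, 0, 0.004, 0, 0.6, 0, 0, 0, 0, 0, 0, 0, 0, 0, 0, 0, 0, 0, 0, 0, 0, 0, 0, 0, 0, 0, 0, 0, 0, 0]' | python3 -m creep 80
python3 - <<'E'
from h import *
o=monitor.get_obs();print(o["contact_force"],o["torque"])
E
```

```text
t: 4.7
eef_pos: [0.4985, 0.2631, 0.0046]
tool_rot: [0.0, 0.757, 0.653, 0.001]
contact_force: [-2.1, -0.5, 6.6]
gripper_width: 0.273
grasp_force: 81.3
[-2.0727 -0.4577  6.5911] [-0.1124  0.2913 -0.1187]
```

```bash
echo '[0, 0, -0.01, 0, 0, 0, 0, -0.02, 0, 0, 0, 0, -0.03, 0, 0, 0, 0, -0.03, 0, 0, 0, 0, -0.03, 0, 0, 0, 0, -0.02, 0, 0, 0, 0, -0.01, 0, 0, 0, 0, 0, 0, 0, 0, 0, 0, 0, 0, 0, 0, 0, 0, 0, 0, 0, 0, 0, 0, 0, 0, 0, 0, 0]' | python3 -m creep
cat > meas.py <<'E'
from h import *
L=[]
for i in range(12):
    o=monitor.get_obs(); M=R.from_quat(np.roll(o["tool_rot"],-1)).as_matrix()
    L.append(np.r_[o["contact_force"],o["torque"]]); im=eyes.read_camera("wrist")
L=np.array(L);print(L.mean(0),L.std(0)); f=L.mean(0)
t=M.T@f[3:];print("torque tool",t,"off tool x (d=tau_y/.., )",t[1]/f[2],t[0]/f[2],"ang",np.degrees(np.arctan2(M[1,0],M[0,0])),o["eef_pos"],o["t"])
cv2.imwrite("pics/wm.png",im)
E
python3 meas.py
```

```text
t: 5.9
eef_pos: [0.4974, 0.2624, 0.1525]
tool_rot: [-0.0, 0.757, 0.653, -0.001]
contact_force: [-0.2, -0.3, -7.9]
gripper_width: 0.269
grasp_force: 79.9
[-0.0587 -0.2131 -7.7559 -0.0205  0.0105 -0.0098] [0.4364 0.3444 0.337  0.0368 0.0378 0.0306]
torque tool [ 0.0074 -0.0218  0.0098] off tool x (d=tau_y/.., ) 0.002817082754416204 -0.0009544609901014442 ang 81.57600275193698 [0.4979 0.2626 0.1533] 6.45
```

```bash
echo '[-0.0175, 0.0177, 0, 0, 0, -0.0175, 0.0177, 0, 0, 0, -0.0175, 0.0177, 0, 0, 0, -0.0175, 0.0177, 0, 0, 0, -0.0175, 0.0177, 0, 0, 0, -0.0175, 0.0177, 0, 0, 0, -0.0175, 0.0177, 0, 0, 0, -0.0175, 0.0177, 0, 0, 0, -0.0175, 0.0177, 0, 0, 0, -0.0175, 0.0177, 0, 0, 0, 0, 0, 0, -0.06, 0, 0, 0, 0, -0.06, 0, 0, 0, 0, 0, 0, 0, 0, 0, 0, 0, 0, 0, 0, 0, 0, 0, 0, 0, 0, 0]' | python3 -m creep; python3 meas.py
python3 - <<'E'
from h import *
a=cv2.resize(crop(eyes.read_camera("top"),270,100,160,100,5),(800,500));w=cv2.imread("pics/wm.png")
cv2.imwrite("pics/m1.png",np.hstack([crop(eyes.read_camera("top"),320,140,100,100,4),cv2.resize(w,(400,250))[:, :] if 0 else cv2.copyMakeBorder(cv2.resize(w,(400,250)),0,150,0,0,0)]))
E
```

```text
t: 8.1
eef_pos: [0.6472, 0.0637, 0.1533]
tool_rot: [0.0, 0.717, 0.697, -0.0]
contact_force: [-0.0, -0.4, -8.4]
gripper_width: 0.274
grasp_force: 79.9
[-0.037   0.0439 -7.8074 -0.0153  0.0101  0.005 ] [0.2988 0.6598 0.5548 0.0283 0.0242 0.0301]
torque tool [ 0.0097 -0.0156 -0.005 ] off tool x (d=tau_y/.., ) 0.00199963274834931 -0.0012363127276595178 ang 88.44786062515864 [0.6473 0.0635 0.1533] 8.65
```

View pics/m1.png

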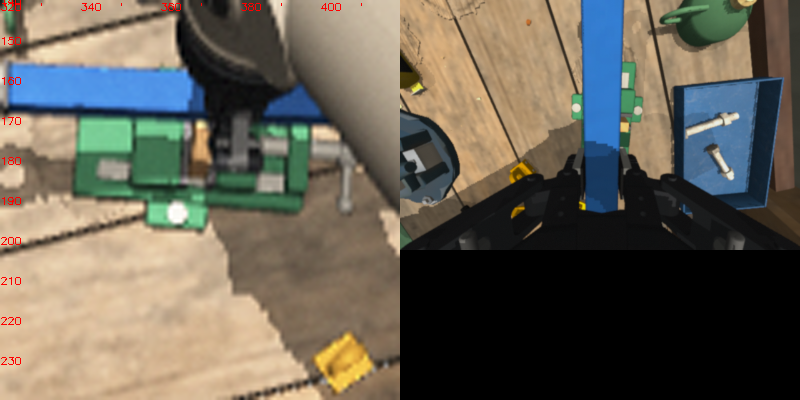

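Run:
```python
from h import *
A=lambda X,Y,z: px2w("top",330+X/6-.5,145+Y/6-.5,z)
print("jaw inner mid", [ (A(x,y,.048)+A(x2,y2,.048))/2 for x,y,x2,y2 in [(220,88,272,98),(212,246,262,248)]])
cv2.imwrite("pics/w3.png",crop(cv2.imread("pics/wm.png"),270,100,130,95,6))
```

```text
jaw inner mid [array([0.6873, 0.0661, 0.048 ]), array([0.6199, 0.0702, 0.048 ])]
```

View pics/w3.png

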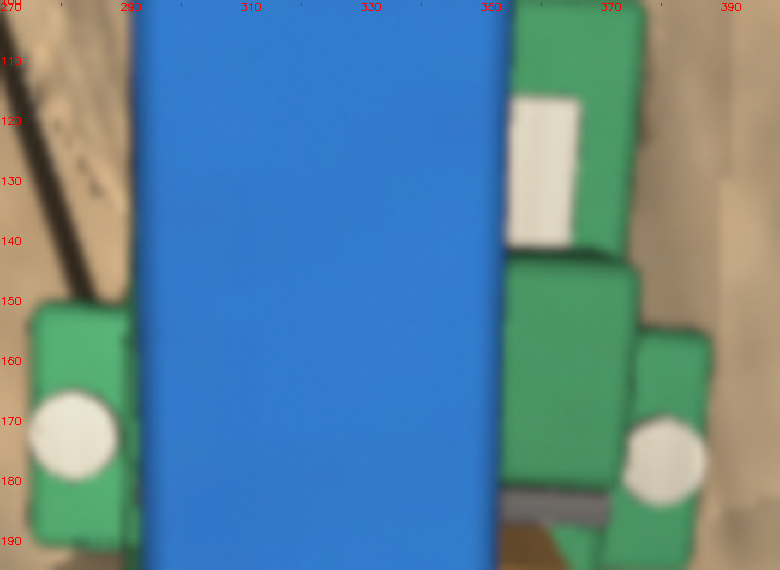

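Run:
```python
from h import *
C=cam("wrist")
p=lambda X,Y,z: px2w("wrist",270+X/6-.5,100+Y/6-.5,z,C)
f=p(520,525,.048);print("face",f,"strip y",f[1]-.006, "right end",p(548,525,.048))
a,b=p(73,436,.018),p(664,462,.018);print("bolts",a,b,np.degrees(np.arctan2(*(b-a)[1::-1])))
j=p(500,483,.048),p(610,490,.048);print("jaw edge",j,np.degrees(np.arctan2(*(j[1]-j[0])[1::-1])))
```

```text
face [0.6743 0.0734 0.048 ] strip y 0.06735575140106806 right end [0.6782 0.0733 0.048 ]
bolts [0.6089 0.0824 0.018 ] [0.6997 0.0759 0.018 ] -4.069523734887024
jaw edge (array([0.6716, 0.0794, 0.048 ]), array([0.6867, 0.078 , 0.048 ])) -5.217664904729116
```

```bash
echo '[0.0022, 0.003, 0.015, 0, 0, 0, 0, 0.02, 0, 0, 0, 0, 0.02, 0, 0, 0, 0, 0.01, 0, 0, 0, 0, 0.003, 0, 0, 0, 0, 0.002, 0, 0, 0, 0, 0, 0, 0, 0, 0, 0, 0, 0]' | python3 -m creep; python3 meas.py
```

```text
t: 9.6
eef_pos: [0.6511, 0.0658, 0.0843]
tool_rot: [0.001, 0.717, 0.697, 0.001]
contact_force: [0.3, -0.2, -8.3]
gripper_width: 0.273
grasp_force: 79.7
[-0.0669 -0.2216 -7.5933 -0.026  -0.0039  0.0109] [0.2989 0.5319 0.7759 0.0318 0.0276 0.0189]
torque tool [-0.0046 -0.0259 -0.0109] off tool x (d=tau_y/.., ) 0.0034147239038238033 0.0006122953755196835 ang 88.45077193773051 [0.6503 0.0656 0.0833] 10.15
```

```bash
echo '[0, 0, 0.001, 0, 0, 0, 0, 0.001, 0, 0, 0, 0, 0, 0, 0]' | python3 -m creep; echo '[0, 0, 0.0007, 0, 0, 0, 0, 0, 0, 0]' | python3 -m creep;echo '[0, 0, 0.0007, 0, 0, 0, 0, 0, 0, 0]' | python3 -m creep
```

```text
t: 10.5
eef_pos: [0.6502, 0.0656, 0.081]
tool_rot: [-0.0, 0.717, 0.697, -0.0]
contact_force: [-0.2, 0.6, -7.9]
gripper_width: 0.271
grasp_force: 79.8
t: 10.7
eef_pos: [0.6504, 0.0657, 0.0807]
tool_rot: [0.0, 0.717, 0.698, -0.0]
contact_force: [-0.1, -0.5, -6.6]
gripper_width: 0.276
grasp_force: 80.2
t: 10.9
eef_pos: [0.6504, 0.0657, 0.0807]
tool_rot: [0.0, 0.717, 0.697, -0.0]
contact_force: [-4.0, -1.1, 1.4]
gripper_width: 0.271
grasp_force: 81.3
```

```bash
cat > tilt.py <<'E'
from h import *
import sys
im=eyes.read_camera("side")
if len(sys.argv)>1: cv2.imwrite("pics/ref.png",im)
r=cv2.imread("pics/ref.png")
o=monitor.get_obs()
e=o["eef_pos"].copy() if len(sys.argv)>1 else np.load("e.npy")
if len(sys.argv)>1: np.save("e.npy",e)
for n,y in (("fork",-.19),("boss",.148)):
    u,v=w2px("side",[e[0]+y*.027,e[1]+y,.09]).astype(int)
    s=20 if n=="fork" else 14
    g=lambda a:cv2.cvtColor(a,cv2.COLOR_BGR2GRAY)[v-s:v+s,u-s:u+s].astype(np.float32)
    print(n,(u,v),cv2.phaseCorrelate(g(r),g(im),cv2.createHanningWindow((2*s,2*s),cv2.CV_32F)))
print(o["t"],o["contact_force"],o["gripper_width"])
E
python3 tilt.py ref; echo '[0, 0, 0, 0, 0.31, 0, 0, 0, 0, 0.31]' | python3 -m creep; python3 tilt.py
python3 - <<'E'
import cv2,numpy as np
from h import crop
a=cv2.imread("pics/ref.png")
cv2.imwrite("pics/r1.png",crop(a,270,130,130,100,6))
E
```

```text
fork (np.int64(367), np.int64(235)) ((0.0, 0.0), 1.0)
boss (np.int64(343), np.int64(180)) ((0.0, 0.0), 1.0)
10.95 [-4.5289 -2.3203  3.2918] 0.27298492724765666
t: 11.15
eef_pos: [0.6512, 0.0659, 0.0805]
tool_rot: [0.0, 0.717, 0.697, 0.001]
contact_force: [-0.2, -1.0, 0.7]
gripper_width: 0.309
grasp_force: 0.4
fork (np.int64(367), np.int64(235)) ((0.03573839996955641, 0.19313317365935134), 0.9320436504483223)
boss (np.int64(343), np.int64(180)) ((-0.032347079333103324, -0.4164630785673413), 0.9535674126942952)
11.2 [ 0.2559 -0.1717  0.3125] 0.3096076742454043
```

View pics/r1.png

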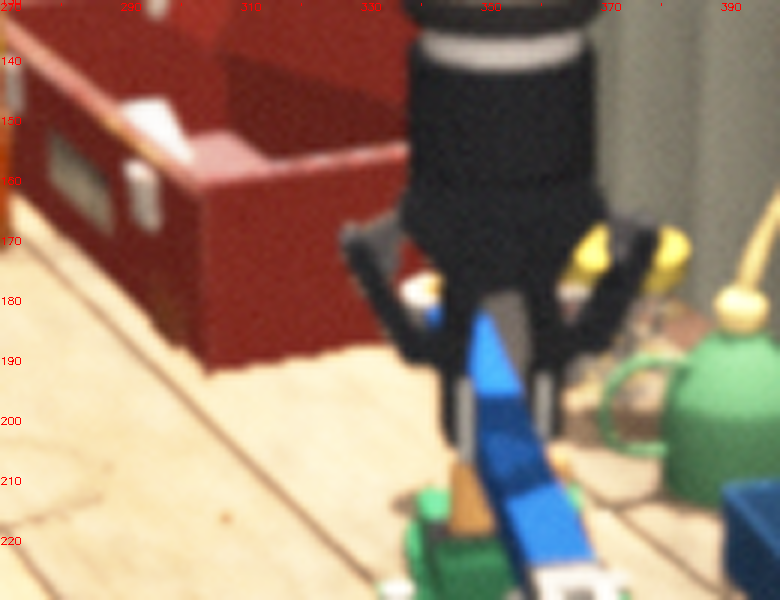

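```bash
python3 tilt.py;  echo '[0, 0, 0, 0, 0.31]' | python3 -m creep >/dev/null; python3 tilt.py
```

```text
fork (np.int64(367), np.int64(235)) ((-0.01409304032184977, 0.049739411063754346), 0.9110507303476334)
boss (np.int64(343), np.int64(180)) ((0.23668938637228187, -0.48590353365502104), 0.9977590804629856)
11.25 [ 0.2204 -0.0772  0.7627] 0.3103509040324585
fork (np.int64(367), np.int64(235)) ((-0.029755140452625284, -0.019941317908529044), 0.9333334189653396)
boss (np.int64(343), np.int64(180)) ((0.11383204885575005, -0.4127247410934025), 0.9311746655570137)
11.4 [0.7986 0.2368 0.2176] 0.31108510812805107
```

```bash
echo '[0, 0, 0, 0, 0.4, 0, 0, 0, 0, 0.6, 0, 0, 0, 0, 0.6, 0, 0, -0.01, 0, 0.6, 0, 0, -0.03, 0, 0.6, 0, 0, -0.03, 0, 0.6, 0, 0, -0.03, 0, 0.6]' | python3 -m creep; python3 tilt.py; echo '[-0.0221, -0.0179, 0, 0, 0.6, -0.0221, -0.0179, 0, 0, 0.6, -0.0221, -0.0179, 0, 0, 0.6, -0.0221, -0.0179, 0, 0, 0.6, -0.0221, -0.0179, 0, 0, 0.6, -0.0221, -0.0179, 0, 0, 0.6, -0.0221, -0.0179, 0, 0, 0.6, -0.0221, -0.0179, 0, 0, 0.6, 0, 0, 0, 0, 0.6, 0, 0, 0, 0, 0.6]' | python3 -m creep; python3 tilt.py
python3 - <<'E'
from h import *
o=monitor.get_obs();C=cam("wrist",o);im=eyes.read_camera("wrist");cv2.imwrite("pics/w4.png",im)
h=cv2.cvtColor(im,cv2.COLOR_BGR2HSV);m=cv2.inRange(h,(20,120,80),(36,255,255))
n,l,s,c=cv2.connectedComponentsWithStats(m)
print(o["eef_pos"],w2px("wrist",[.503,-.107,.019],C))
for k in range(1,n):
    if s[k,4]>150: print(s[k],c[k],px2w("wrist",*c[k],.025,C))
u,v=w2px("wrist",[.503,-.107,.03],C).astype(int)
np.save("o4.npy",np.r_[o["eef_pos"],o["tool_rot"]])
u0,v0=max(u-60,0),max(v-50,0)
t=eyes.read_camera("top")
cv2.imwrite("pics/w4c.png",np.vstack([crop(im,u0,v0,130,60,6)[:360,:780],crop(t,250,130,195,60,4)[:240,:780]]))
print(u0,v0)
E
```

```text
t: 12.1
eef_pos: [0.6503, 0.0658, 0.1818]
tool_rot: [0.0, 0.717, 0.698, 0.0]
contact_force: [0.5, -0.2, 0.4]
gripper_width: 0.601
grasp_force: 0.0
fork (np.int64(367), np.int64(235)) ((0.1542917654748308, -0.1062808560228703), 0.8755987372994423)
boss (np.int64(343), np.int64(180)) ((0.0567886782375826, 0.0805913245814196), 0.639823153283861)
12.15 [ 1.7764 -0.3894  2.6523] 0.6035407852342586
t: 13.15
eef_pos: [0.5026, -0.1075, 0.1806]
tool_rot: [0.001, 0.717, 0.697, 0.0]
contact_force: [-0.1, -0.5, 0.0]
gripper_width: 0.604
grasp_force: 0.0
fork (np.int64(367), np.int64(235)) ((0.010924092389480222, 0.05386946336587073), 0.8819218313694)
boss (np.int64(343), np.int64(180)) ((-0.20159813199992094, -0.3222462419907348), 0.6582619267039829)
13.2 [-0.1368  0.636  -0.6935] 0.6012015085621333
[ 0.5031 -0.1067  0.1806] [323.4169 185.4403]
[310  79  42  44 999] [330.3263 100.2653] [ 0.5115 -0.0249  0.025 ]
[397 153  40  38 901] [417.0544 171.0289] [ 0.5958 -0.0936  0.025 ]
[ 304  163   39   45 1464] [323.6831 184.2575] [ 0.5033 -0.1045  0.025 ]
263 137
```

View pics/w4c.png

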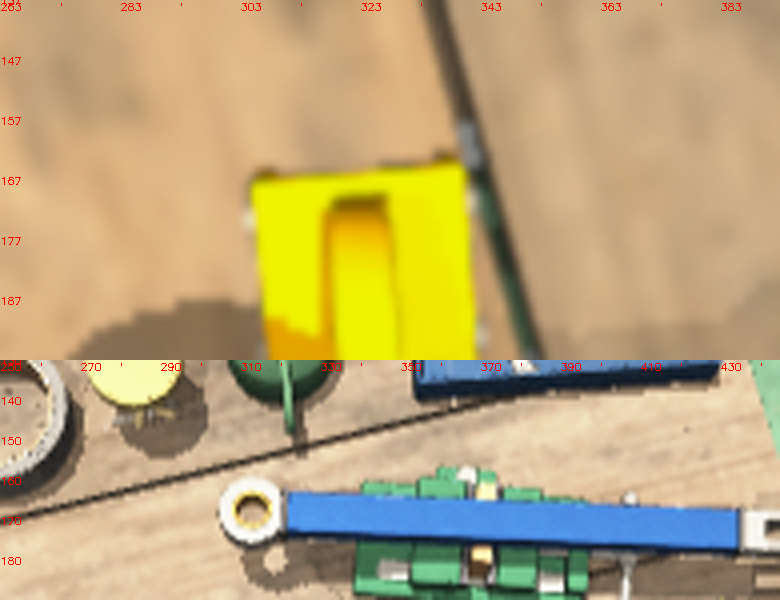

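Run:
```python
from h import *
s=np.load("o4.npy");o=dict(eef_pos=s[:3],tool_rot=s[3:]);C=cam("wrist",o)
p=lambda X,Y,z: px2w("wrist",263+X/6-.5,137+Y/6-.5,z,C)
a,b=p(252,183,.019),p(466,164,.019);d=b-a;print(a,b,np.linalg.norm(d),np.degrees(np.arctan2(d[1],d[0])))
n=np.array([-d[1],d[0],0])/np.linalg.norm(d)
c=(a+b)/2-.02*n;l,r=p(267,350,.019),p(478,350,.019);print("centre",c,"sides",l,r,np.degrees(np.arctan2(*(a-l)[1::-1])),np.degrees(np.arctan2(*(b-r)[1::-1])))
M=R.from_quat(np.roll(s[3:],-1)).as_matrix();print("tool move",M.T@(c-s[:3]))
```

```text
[ 0.4845 -0.0876  0.019 ] [ 0.5203 -0.0853  0.019 ] 0.03588552540701924 3.5867039311459528
centre [ 0.5037 -0.1064  0.019 ] sides [ 0.4859 -0.1164  0.019 ] [ 0.522  -0.1174  0.019 ] 92.7101845156252 93.04066143345635
tool move [0.0002 0.0003 0.1616]
```

```bash
echo '[0, 0.0005, 0.04, -0.08, 0.6, 0, 0, 0.04, 0, 0.6, 0, 0, 0.035, 0, 0.6, 0, 0, 0.02, 0, 0.6, 0, 0, 0.012, 0, 0.6, 0, 0, 0.006, 0, 0.6, 0, 0, 0, 0, 0.6, 0, 0, 0, 0, 0, 0, 0, 0, 0, 0, 0, 0, 0, 0, 0, 0, 0, 0, 0, 0, 0, 0, 0, 0, 0, 0, 0, 0, 0, 0]' | python3 -m creep 50
```

```text
t: 14.6
eef_pos: [0.5037, -0.1074, 0.0277]
tool_rot: [0.001, 0.688, 0.726, 0.0]
contact_force: [-0.0, -0.5, 6.3]
gripper_width: 0.105
grasp_force: 52.7
```

```bash
echo '[0, 0, -0.02, 0, 0, 0, 0, -0.04, 0, 0, 0, 0, -0.045, 0, 0, 0, 0, -0.045, 0.08, 0, 0.0223, 0.0177, -0.005, 0, 0, 0.0223, 0.0177, 0, 0, 0, 0.0223, 0.0177, 0, 0, 0, 0.0223, 0.0177, 0, 0, 0, 0.0223, 0.0177, 0, 0, 0, 0.0223, 0.0177, 0, 0, 0, 0.0223, 0.0177, 0, 0, 0, 0.0223, 0.0177, 0, 0, 0, 0, 0, 0, 0, 0, 0, 0, 0, 0, 0, 0, 0, 0, 0, 0, 0, 0, 0, 0, 0]' | python3 -m creep
cat > line.py <<'E'
from h import *
def line(im,e,q,top):
    o=dict(eef_pos=np.array(e),tool_rot=np.array(q));C=cam("wrist",o)
    M=R.from_quat(np.roll(q,-1)).as_matrix()
    h=cv2.cvtColor(im,cv2.COLOR_BGR2HSV);m=cv2.inRange(h,(100,120,60),(125,255,255))
    m[:,:250]=0;m[:,400:]=0
    P=[]
    for v in range(20,180,4):
        u=np.where(m[v])[0]
        if len(u)<20 or len(u)<.9*(u[-1]-u[0]): continue
        a,b=[M.T@(px2w("wrist",x,v,top,C)-o["eef_pos"]) for x in (u[0]-.5,u[-1]+.5)]
        P.append([a[0],(a[1]+b[1])/2,b[1]-a[1]])
    P=np.array(P);k=np.polyfit(P[:,0],P[:,1],1);print("n",len(P),"width",np.median(P[:,2]),"slope rad",k[0],"y at TCP",k[1],"x range",P[:,0].min(),P[:,0].max(),"resid",np.std(P[:,1]-np.polyval(k,P[:,0])))
q=[0,.7168,.6973,0]
line(cv2.imread("pics/wm.png"),[.6504,.0657,.0835],q,.0835+.0204)
E=[];Q=[]
for i in range(3):
    o=monitor.get_obs();E.append(o["eef_pos"]);Q.append(o["tool_rot"]);im=eyes.read_camera("wrist")
cv2.imwrite("pics/w5.png",im);e=np.mean(E,0);print(e,np.mean(Q,0))
line(im,e,np.mean(Q,0),.101)
E
python3 line.py; python3 tilt.py
```

```text
t: 16.2
eef_pos: [0.6487, 0.0657, 0.1817]
tool_rot: [0.0, 0.717, 0.697, -0.001]
contact_force: [0.2, -0.4, -1.3]
gripper_width: 0.107
grasp_force: 51.5
n 40 width 0.023991338319796628 slope rad 0.0011282058451922677 y at TCP -0.0009738810874589733 x range 0.04320940309398466 0.09969396374296884 resid 8.014736496093238e-05
[0.6489 0.0659 0.1819] [ 0.0002  0.7171  0.697  -0.0004]
n 38 width 0.024103620788850998 slope rad 0.0019984399656202785 y at TCP 0.00023222777508527499 x range 0.02438340964438063 0.12303256235408733 resid 0.00013469165554119445
fork (np.int64(367), np.int64(235)) ((0.10959994992452593, 0.011283277696183092), 0.893798171877861)
boss (np.int64(343), np.int64(180)) ((0.015000158048460221, -0.4620934188488963), 0.8367065996593899)
16.4 [-0.172   0.319  -1.7103] 0.1056122603160083
```

```bash
echo '[0.0011, 0.0013, 0.02, 0, 0, 0, 0, 0.02, 0, 0, 0, 0, 0.006, 0, 0, 0, 0, 0.003, 0, 0, 0, 0, 0, 0, 0, 0, 0, 0, 0, 0]' | python3 -m creep; echo '[0, 0, 0.002, 0, 0, 0, 0, 0.002, 0, 0, 0, 0, 0.002, 0, 0, 0, 0, 0.002, 0, 0, 0, 0, 0, 0, 0]' | python3 -m creep; python3 tilt.py
```

```text
t: 17.0
eef_pos: [0.6512, 0.0685, 0.1339]
tool_rot: [0.0, 0.717, 0.697, 0.001]
contact_force: [-0.1, -0.2, -1.1]
gripper_width: 0.11
grasp_force: 51.6
t: 17.5
eef_pos: [0.6504, 0.0683, 0.1245]
tool_rot: [-0.0, 0.717, 0.697, -0.0]
contact_force: [0.3, 0.6, -1.2]
gripper_width: 0.102
grasp_force: 51.6
fork (np.int64(367), np.int64(235)) ((0.01203659764616205, 0.03383769548160842), 0.9410812947154045)
boss (np.int64(343), np.int64(180)) ((3.0380492136217185e-05, -0.458429327707238), 0.8358728244569567)
17.55 [-0.1749 -0.5747 -0.641 ] 0.10691589449831194
```

```bash
echo '[-0.001, 0, 0.002, 0, 0, 0, 0, 0.002, 0, 0, 0, 0, 0.002, 0, 0, 0, 0, 0.001, 0, 0, 0, 0, 0, 0, 0, 0, 0, 0, 0, 0]' | python3 -m creep; echo '[0, 0, 0.001, 0, 0, 0, 0, 0.0007, 0, 0, 0, 0, 0, 0, 0]' | python3 -m creep; python3 tilt.py
```

```text
t: 18.15
eef_pos: [0.6506, 0.0674, 0.1179]
tool_rot: [-0.0, 0.717, 0.697, 0.0]
contact_force: [-0.0, -0.1, -1.8]
gripper_width: 0.108
grasp_force: 51.6
t: 18.45
eef_pos: [0.6505, 0.0673, 0.1161]
tool_rot: [-0.0, 0.717, 0.697, -0.0]
contact_force: [-0.8, 0.7, -0.3]
gripper_width: 0.107
grasp_force: 51.6
fork (np.int64(367), np.int64(235)) ((0.13139680962293454, 0.07303906934257043), 0.8821399322152138)
boss (np.int64(343), np.int64(180)) ((-0.21190318645055228, -0.07553402519823038), 0.9350416061613295)
18.5 [-0.3995  0.5276  0.1228] 0.10419395340345715
```

```bash
echo '[0, 0, 0.0005, 0, 0, 0, 0, 0, 0, 0]' | python3 -m creep; echo '[0, 0, 0.0005, 0, 0, 0, 0, 0, 0, 0]' | python3 -m creep; python3 tilt.py
```

```text
t: 18.7
eef_pos: [0.6506, 0.0674, 0.1157]
tool_rot: [0.0, 0.717, 0.698, -0.0]
contact_force: [-0.6, -0.8, -1.7]
gripper_width: 0.106
grasp_force: 51.6
t: 18.9
eef_pos: [0.6506, 0.0673, 0.1151]
tool_rot: [-0.0, 0.717, 0.697, -0.0]
contact_force: [-0.0, -1.0, -0.1]
gripper_width: 0.104
grasp_force: 51.6
fork (np.int64(367), np.int64(235)) ((-0.08345225348966068, -0.06738082024126157), 0.9346565228700637)
boss (np.int64(343), np.int64(180)) ((-0.09186587352025555, 0.21499111516848934), 0.8534241056442261)
18.95 [ 0.0753  0.0671 -1.4355] 0.10400944461040659
```

```bash
echo '[0, 0, 0.0005, 0, 0, 0, 0, 0, 0, 0]' | python3 -m creep; echo '[0, 0, 0.0005, 0, 0, 0, 0, 0, 0, 0]' | python3 -m creep; python3 tilt.py
```

```text
t: 19.15
eef_pos: [0.6507, 0.0674, 0.1148]
tool_rot: [0.0, 0.717, 0.697, 0.0]
contact_force: [0.2, 0.3, 0.0]
gripper_width: 0.104
grasp_force: 51.7
t: 19.35
eef_pos: [0.6507, 0.0674, 0.1148]
tool_rot: [0.0, 0.717, 0.697, 0.0]
contact_force: [-2.2, 0.4, 5.3]
gripper_width: 0.102
grasp_force: 52.5
fork (np.int64(367), np.int64(235)) ((-0.04228255818247462, -0.01716925760120347), 0.9777908998727799)
boss (np.int64(343), np.int64(180)) ((0.05221790094985401, 0.2010910179215415), 0.9037971342934502)
19.4 [-1.4054 -0.6028  4.743 ] 0.11131286763810046
```

Contact is made at the expected height, so I'll ease off, release and check.

```bash
echo '[0, 0, -0.0005, 0, 0, 0, 0, 0, 0, 0.16, 0, 0, 0, 0, 0.16]' | python3 -m creep 20; python3 tilt.py; echo '[0, 0, 0, 0, 0.3, 0, 0, 0, 0, 0.5, 0, 0, 0, 0, 0.5, 0, 0, -0.01, 0, 0.5, 0, 0, -0.02, 0, 0.5, 0, 0, -0.03, 0, 0.5, 0, 0, -0.04, 0, 0.5, 0, 0, -0.04, 0, 0.5, -0.03, -0.03, 0, 0, 0.5, -0.03, -0.03, 0, 0, 0.5, -0.03, -0.03, 0, 0, 0.5, -0.03, -0.03, 0, 0, 0.5, 0, 0, 0, 0, 0.5, 0, 0, 0, 0, 0.5]' | python3 -m creep; python3 tilt.py
python3 - <<'E'
from h import *
cv2.imwrite("pics/f.png",np.vstack([crop(eyes.read_camera("side"),310,165,130,70,6)[:,:780],cv2.copyMakeBorder(crop(eyes.read_camera("top"),270,140,195,45,4),0,0,0,0,0)]))
E
```

```text
t: 19.7
eef_pos: [0.6506, 0.0674, 0.1144]
tool_rot: [-0.0, 0.717, 0.697, 0.0]
contact_force: [-0.4, 0.8, -0.8]
gripper_width: 0.161
grasp_force: 0.0
fork (np.int64(367), np.int64(235)) ((0.0655417674079466, 0.033301964488071434), 0.9282028132677078)
boss (np.int64(343), np.int64(180)) ((0.27092582287335, 0.25386760947636233), 0.9031015136506823)
19.75 [0.5189 0.2794 0.4844] 0.15873331640771587
t: 21.15
eef_pos: [0.5273, -0.0501, 0.2557]
tool_rot: [0.001, 0.717, 0.697, 0.0]
contact_force: [1.1, 0.6, 0.6]
gripper_width: 0.499
grasp_force: 0.0
fork (np.int64(367), np.int64(235)) ((0.04615851045455699, -0.08243162997603193), 0.8564626993238926)
boss (np.int64(343), np.int64(180)) ((0.14961972303219007, -0.1614457594239198), 0.6771445155143738)
21.2 [-0.1286  0.4855 -0.3829] 0.49980592919851785
```

View pics/f.png

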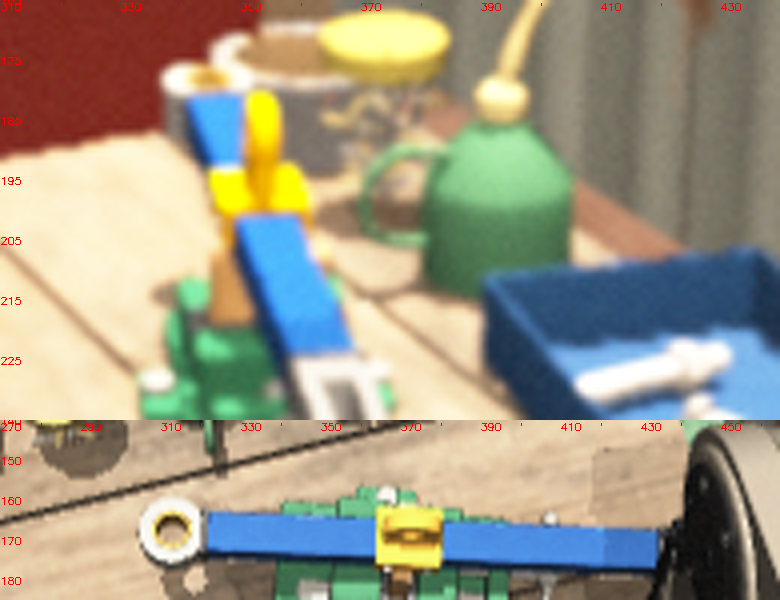

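The picture shows the saddle seated on the level lever. In the top view its plate centre is at about (372,168), within about 1–2 mm of the strip. Handing in.

```bash
python3 -c "
from station import bot;print(bot.hand_in())"
```

```text
the job is handed in; nothing more can be done
None
```

I balanced the lever level across the strip, seated the yellow saddle fully on it above the edge, let everything go and handed the job in at about 21 s; the hand-in returned no verdict.

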